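Tighten the sensor clamp beside the bowl feeder

ROBOT

A 6-joint arm with a two-finger parallel gripper is mounted at the origin on the work surface. World frame = base frame: x ahead of the robot, y to its left, z up, the work surface at z = 0. Lengths are in m, angles in rad, forces in N, time in s.
With the tool pointing down it reaches from about 0.375 to 0.9 m from the base axis. Payload 3.1 kg.
Tool frame: the origin (TCP) lies midway between the tips of the shut fingers; the grasp point (between the pads) lies 19 mm behind it (manip.grasp_offset is the distance from the TCP to the grasp point, in m); z points along the fingers, y is the line along which they close (so a half turn about z gives the same grasp; the last joint's range is limited). The gripper opens to 85 mm and grips with 20 to 120 N. Pads are 22 mm wide; open, the fingers measure 114 mm over their backs; the gripper's body (76 mm by 85 mm) begins 54 mm behind the grasp point. The pads swing forward as they close: fully open they stand 13 mm farther back than shut.
Start: joints at [0.97, 0.527, 1.433, -0, 1.181, -0.178], TCP at [0.256, 0.57, 0.231] pointing down, gripper open.
Joint ranges: [-3.08, 3.08], [-0.75, 2.2], [0.22, 2.44], [-1.43, 4.57], [0, 2.65], [-2.85, 2.85]. Speed limits (rad/s): [2.79, 2.79, 3.14, 3.14, 3.14, 3.14].

INTERFACE

Orientations are given as a unit quaternion [x, y, z, w].
In Python, from station import sensors, cams, order, manip gives the robot as it stands.
- The arm moves only by the tool move_arm, never from a script. Its argument "targets" is a list of rows, each an object of numbers: "dx", "dy", "dz": the shift along the world's x, y, z normalised to -1 to 1, where 1 is 25 mm; "rx", "ry", "rz": the turn, a rotation vector about the world's x, y, z normalised to -1 to 1, where 1 is 30 degrees. A call has exactly 10 rows; each row shifts and turns the commanded pose from where the row before left it; what a row does not reach is not made up. A row lasts 1/8 s, in which the tool goes at most 62.5 mm and 10.7 degrees, less where a joint would pass 70% of its speed; a pose out of reach is approached as far as the arm can. A call with a number of a shift or a turn outside -1 to 1 is refused whole. A call with a gripper value outside its range is refused whole. "claw" is the opening in per cent of the stroke, from 0 (shut) to 100 (fully open), set as the call begins (left out, the last holds). The fingers move at their own pace and stop on an object; "newtons" is the grip in N (left out, the last holds). Time passes only in rows, so rows that do not move let the fingers close, or fill a call up. It gives the time, the measured TCP pose, the force, the opening and the grip force at its end, in the units of the state.
- sensors.sense(): the state, without advancing time (a new reading comes with each control period).
- cams.snapshot(name): name is "side" or "top" or "wrist"; returns the picture (420x560x3 uint8, red, green, blue); there is no depth.
- cams.camera_model(name): a dict with "fx", "fy", "cx", "cy" (pixels), "extrinsics" (4x4, takes a point from world to camera coordinates). Camera axes: x right, y down, z forward; pixel columns grow to the right and rows downward; lengths in m; the calibration is good to about 2 mm. A picture is of the moment at which its call begins: read the wrist's pose just before it. camera_model takes no time and is no camera call; for the wrist camera it gives the pose at the moment of the call.
- order.sign_off(): hands the job in; it is judged then, once.
The state is a dict: "t": time; "q": joint angles; "qd": joint speeds; "tau": joint torques, N m; "tcp_pos": TCP position; "tool_rot": TCP orientation; "force": force on the tool from outside, world axes, zero at the start; "ft_torque": the same for the moment, N m; "finger_gap": opening from 0.0 (shut) to 1.0 (fully open); "gripper_force": force on a finger pad.
Only numpy, scipy, OpenCV 4.12 (cv2) and the standard library are available. Lean on these libraries where they do the work, as an engineer would, in place of code of your own. Each camera call takes 0.05 s, during which the arm holds its last target. There are 200 camera calls.

TASK

One of the two sensor-rod clamps on the feeder's base plate is loose: its quick-release lever sticks out sideways. With the lever still open, turn that clamp's wing nut, on the opposite end of the skewer, until it is fully tight (its upper wing swings over towards the robot); then swing the lever fully closed against firm resistance, pointing to the robot's side along the block. Do not push on the other clamp, which is already closed.

Things in the scene. Friction and masses are not known exactly. Their poses are not given: they have to be found in the camera images.
- loose_clamp: Clamp to tighten: split aluminium block 50x50 mm, 105 tall, on a 100x70x12 steel foot, fixed. Origin: underside centre of the foot, z up; x points away from the robot, yaw within 0.35 rad. Rod of 16 mm along x, 42 mm up, with a brass sensor head (30x34x34) at x 90 to 120 mm. Skewer along y, 80 mm up: cam lever at its -y end, wing nut at its +y end.
- cam_lever (a joint): Dark steel lever, swings level about a pivot at (0,-39,80) mm of the clamp. At angle a it points along (-sin a,-cos a): 0 open, straight out to -y; 1.57 shut at its stop, along -x. Starts 0 to 0.35; stays where left. Ends 87 mm from the pivot, 12 mm thick, heights 70 to 90 mm. Takes 0.28 N m when open, stiffening to 0.47 N m when shut.
- wing_nut (a joint): Steel nut turning about the skewer (line along y, 80 mm up), with two opposite wings, 46 mm long from the axis, 9 thick, 14 wide, centred at y = +53 mm of the clamp. At 0 (loose) the upper wing leans 0.65 rad from upright to +x; it grows as that wing swings over the top to -x; at 1.30, leaning 0.65 rad to -x, it is tight at a hard stop. Starts 0 to 0.3; stays where left; takes 0.13 N m.
- shut_clamp: The other clamp, same make, size and frame, to the left or right of the loose one, about 0.36 m away. Already tight: its lever lies along its block, pointing to -x, and its upper wing leans to -x. Not to be pushed on.
Things that resemble listed ones, but are neither listed nor needed, are in the scene too. What is shaped like the loose_clamp but purple is not meant.

How it is judged:
On the way:
1. the wing nut is tight (within 10 degrees of its stop) while the lever is still open (within 40 degrees of straight out) (value of joint wing_nut above 1.12 rad and value of joint cam_lever below 0.7 rad), for 0.2 s.
At the end, for the whole second after the job is handed in: The wing nut is within 10 degrees of its tight stop and the lever is at rest within 10 degrees of fully closed (stop at 1.57 rad) (value of joint wing_nut above 1.12 rad and value of joint cam_lever above 1.39 rad and velocity of joint cam_lever between -0.05 and 0.05 rad/s); the robot touches nothing.
It fails at once if the robot pushes on the clamp that is already closed (more than 3 N) (contact force between any of the arm, the fingers and shut_clamp above 3 N).
It fails at once if the lever is swung shut (past 60 degrees) before the nut is tight (value of joint cam_lever above 1.05 rad and value of joint wing_nut below 1.05 rad).
It also fails if it takes over 43 s, if anything falls off the work surface, if the arm or the gripper's body presses on something with over 40 N, if the wrist force passes 120 N, or if a joint passes its speed limit or range.

## Working session

There is one attempt and no reset: what is moved stays moved. The work goes in short steps, Python scripts to look and compute and a tool call to move; the robot and the scene stay as the last step left them, time stands still between calls to the robot, and variables do not carry over. Pictures are saved under pics/ and viewed, at most 10 in all, crops included, and the job is handed in when it is done.

Besides the shell and the picture viewer there is one more tool, called as name([rows], argument=value, ...), one row to a line, values as JSON. move_arm: Moves the arm, as the interface text tells. Scaled input: -1 to 1 covers 25 mm each way for a shift and 30 degrees each way for a turn. Its arguments: {"type":"object","properties":{"targets":{"type":"array"},"claw":{"type":"number"},"newtons":{"type":"number"}},"required":["targets"]}

```bash
mkdir -p pics
python3 - <<'E'
from station import sensors,cams
import cv2,json
for n in("side","top"):
    im=cams.snapshot(n); cv2.imwrite(f"pics/{n}0.png",im[:,:,::-1])
    m=cams.camera_model(n); print(n,m)
s=sensors.sense(); print(s)
E
```

```text
side {'fx': 459.85160755340064, 'fy': 459.85160755340064, 'cx': 279.1323597012481, 'cy': 204.85934496143182, 'extrinsics': array([[ 0.78624476, -0.61759971, -0.0197426 , -0.30521308],
       [-0.40895264, -0.49614015, -0.76589992,  0.28364419],
       [ 0.46322448,  0.61025859, -0.64265662,  1.00734251],
       [ 0.        ,  0.        ,  0.        ,  1.        ]])}
top {'fx': 438.86538704351847, 'fy': 438.86538704351847, 'cx': 282.06554976027536, 'cy': 208.72445194185204, 'extrinsics': array([[ 0.01664981, -0.99981495,  0.00963573,  0.08851168],
       [-0.99787141, -0.01722361, -0.06289672,  0.47052619],
       [ 0.06305105, -0.008568  , -0.99797352,  0.95795053],
       [ 0.        ,  0.        ,  0.        ,  1.        ]])}
{'t': 0.1, 'q': array([ 9.69459701e-01,  5.28347903e-01,  1.43377250e+00, -1.83133425e-05,
        1.18137865e+00, -1.78511783e-01]), 'qd': array([ 0.00083127, -0.00063528, -0.00448821,  0.00074755, -0.00067516,
        0.00075149]), 'tau': array([-1.46494945e-04, -4.43303204e+01, -1.78585052e+01, -2.01376315e-04,
        3.88952132e-03, -8.65719016e-06]), 'tcp_pos': array([0.25608065, 0.56943308, 0.23044754]), 'tool_rot': array([ 2.09837581e-01,  9.77735793e-01, -8.84865547e-04, -3.54494944e-04]), 'force': array([-0.50084516,  0.62086962,  0.64899405]), 'ft_torque': array([ 0.02201288, -0.01226664, -0.02780028]), 'gripper_force': 0.0, 'finger_gap': 0.9963767736184987}
```

View pics/top0.png

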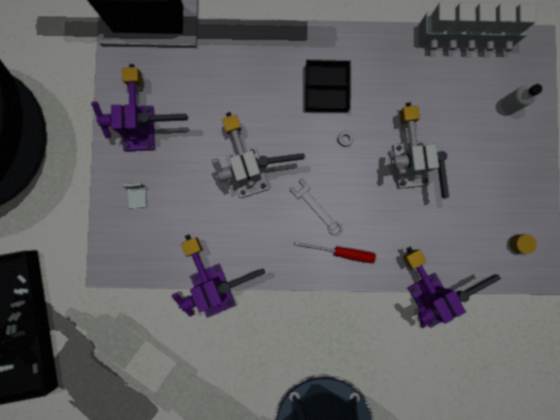

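View pics/side0.png

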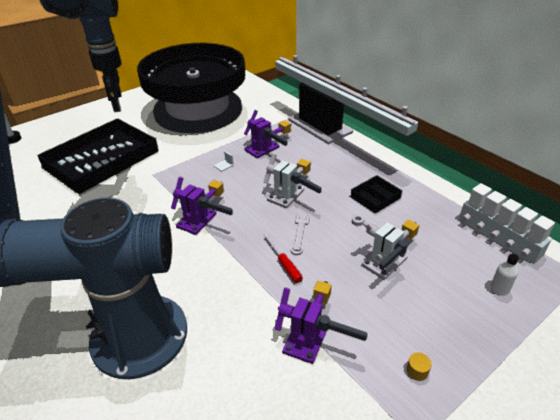

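The loose clamp is the silver one at top-image pixel (245,165), with its lever to (303,156). The shut one is at (424,158). I'll zoom in.

Run:
```python
import cv2,numpy as np
a=cv2.imread("pics/top0.png")[95:215,195:315]; b=cv2.imread("pics/side0.png")[140:220,255:335]
a=cv2.resize(a,(480,480),interpolation=cv2.INTER_CUBIC);b=cv2.resize(b,(320,320),interpolation=cv2.INTER_CUBIC)
b=cv2.copyMakeBorder(b,0,160,0,0,cv2.BORDER_CONSTANT)
cv2.imwrite("pics/crop.png",np.clip(np.hstack([a,b])*1.3,0,255).astype(np.uint8))
```

```text
(no output)
```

View pics/crop.png

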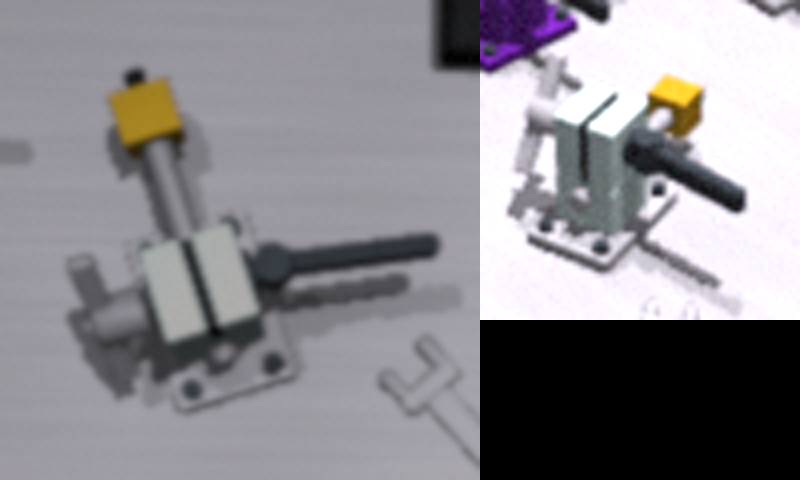

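The crop shows the block-top corners, foot corners, head, lever tip at crop pixel (438,244) and upper wing tip at (82,262). Next I fit the pose.

```bash
cat > h.py <<'E'
import numpy as np
from scipy.optimize import least_squares
from station import sensors,cams
def proj(m,P):
    P=np.atleast_2d(P); E=m["extrinsics"]; c=P@E[:3,:3].T+E[:3,3]
    return np.c_[m["fx"]*c[:,0]/c[:,2]+m["cx"],m["fy"]*c[:,1]/c[:,2]+m["cy"]]
def W(p,P):
    P=np.atleast_2d(P)/1000.; c,s=np.cos(p[2]),np.sin(p[2])
    return np.c_[p[0]+c*P[:,0]-s*P[:,1],p[1]+s*P[:,0]+c*P[:,1],P[:,2]]
def lever(a,r=87,z=80): return [-r*np.sin(a),-39-r*np.cos(a),z]
def wing(n,r=46,y=53): t=0.65-n; return [r*np.sin(t),y,80+r*np.cos(t)]
E
python3 - <<'E'
from h import *
m=cams.camera_model("top"); ms=cams.camera_model("side")
o=[((25,25,105),142,250),((25,-25,105),232,224),((-25,-25,105),262,318),((-25,25,105),168,345),((-50,35,12),182,410),((-50,-35,12),298,372),
((120,17,59),110,92),((120,-17,59),170,76),((90,-17,59),184,132),((90,17,59),128,153),((0,-39,90),272,265)]
P=np.array([x[0] for x in o]);px=np.array([[195+x[1]/4,95+x[2]/4] for x in o])
lt=np.array([195+436/4,95+244/4]); wt=np.array([195+82/4,95+262/4])
so=np.array([255+742/4-480/4,140+200/4]); sw=np.array([255+(555-480)/4,140+62/4])
def f(p):
    return np.r_[(proj(m,W(p,P))-px).ravel(),(proj(m,W(p,lever(p[3])))-lt).ravel(),(proj(m,W(p,wing(p[4])))-wt).ravel(),(proj(ms,W(p,lever(p[3])))-so).ravel(),(proj(ms,W(p,wing(p[4])))-sw).ravel()]
r=least_squares(f,[.5,.15,.2,.1,.1]); print(r.x.round(4)); print(r.fun.round(1))
p=r.x;np.save("p.npy",p)
for P in (lever(p[3]),wing(p[4]),wing(1.3),wing(p[4]+np.pi),lever(0,0)): print(W(p,P).round(3))
# other objects: rough, shut clamp, purple
for u,v in [(424,158),(131,112),(210,290),(100,110),(186,117)]:
    E=m["extrinsics"];d=E[:3,:3].T@np.array([(u-m["cx"])/m["fx"],(v-m["cy"])/m["fy"],1]);c=-E[:3,:3].T@E[:3,3];print(u,v,(c+d*(.09-c[2])/d[2]).round(3))
E
```

```text
[0.5484 0.1735 0.3281 0.1553 0.0521]
[-1.   0.5  0.1 -0.4  0.1 -0.6 -0.1  0.2 -0.6  1.2  0.4  1.1 -0.4  0.8
 -0.2  0.1  0.5 -0.8 -0.7 -1.2  0.7  0.2  1.1 -0.1 -0.3  0.2  0.7  0.8
  0.6 -2.2]
[[0.576 0.051 0.08 ]]
[[0.556 0.232 0.118]]
[[0.505 0.215 0.117]]
[[0.507 0.215 0.042]]
[[0.561 0.137 0.08 ]]
424 158 [ 0.574 -0.194  0.09 ]
131 112 [0.659 0.412 0.09 ]
210 290 [0.298 0.24  0.09 ]
100 110 [0.662 0.476 0.09 ]
186 117 [0.651 0.299 0.09 ]
```

move_arm([
  {"dx": 1, "dy": -1, "rz": 0.143},
  {"dx": 1, "dy": -1, "rz": 0.143},
  {"dx": 1, "dy": -1, "rz": 0.143},
  {"dx": 1, "dy": -1, "rz": 0.143},
  {"dx": 1, "dy": -1, "rz": 0.143},
  {"dx": 1, "dy": -1, "rz": 0.143},
  {"dx": 1, "dy": -1, "rz": 0.143},
  {"dx": 1, "dy": -1, "rz": 0.143},
  {"dx": 1, "dy": -1, "rz": 0.143},
  {"dx": 1, "dy": -1, "rz": 0.143},
], claw=0, newtons=40)

```text
schema error: expected keys dx, dy, dz, rx, ry, rz
```

move_arm([
  {"dx": 1, "dy": -1, "dz": 0, "rx": 0, "ry": 0, "rz": 0.143},
  {"dx": 1, "dy": -1, "dz": 0, "rx": 0, "ry": 0, "rz": 0.143},
  {"dx": 1, "dy": -1, "dz": 0, "rx": 0, "ry": 0, "rz": 0.143},
  {"dx": 1, "dy": -1, "dz": 0, "rx": 0, "ry": 0, "rz": 0.143},
  {"dx": 1, "dy": -1, "dz": 0, "rx": 0, "ry": 0, "rz": 0.143},
  {"dx": 1, "dy": -1, "dz": 0, "rx": 0, "ry": 0, "rz": 0.143},
  {"dx": 1, "dy": -1, "dz": 0, "rx": 0, "ry": 0, "rz": 0.143},
  {"dx": 1, "dy": -1, "dz": 0, "rx": 0, "ry": 0, "rz": 0.143},
  {"dx": 1, "dy": -1, "dz": 0, "rx": 0, "ry": 0, "rz": 0.143},
  {"dx": 1, "dy": -1, "dz": 0, "rx": 0, "ry": 0, "rz": 0.143},
], claw=0, newtons=40)

```text
t: 1.35
tcp_pos: [0.5068, 0.319, 0.2308]
tool_rot: [-0.163, 0.987, -0.0, -0.001]
force: [-0.3, -0.1, 0.3]
finger_gap: -0.001
gripper_force: 0.0
```

move_arm([
  {"dx": 0.8, "dy": -0.76, "dz": 0, "rx": 0, "ry": 0, "rz": 0},
  {"dx": 0.8, "dy": -0.76, "dz": 0, "rx": 0, "ry": 0, "rz": 0},
  {"dx": 0.8, "dy": -0.76, "dz": 0, "rx": 0, "ry": 0, "rz": 0},
  {"dx": 0.8, "dy": -0.76, "dz": 0, "rx": 0, "ry": 0, "rz": 0},
  {"dx": 0, "dy": 0, "dz": -0.88, "rx": 0, "ry": 0, "rz": 0},
  {"dx": 0, "dy": 0, "dz": -0.88, "rx": 0, "ry": 0, "rz": 0},
  {"dx": 0, "dy": 0, "dz": -0.88, "rx": 0, "ry": 0, "rz": 0},
  {"dx": 0, "dy": 0, "dz": -0.88, "rx": 0, "ry": 0, "rz": 0},
  {"dx": 0, "dy": 0, "dz": -0.88, "rx": 0, "ry": 0, "rz": 0},
  {"dx": 0, "dy": 0, "dz": -0.88, "rx": 0, "ry": 0, "rz": 0},
])

```text
t: 2.6
tcp_pos: [0.5866, 0.2437, 0.0983]
tool_rot: [-0.162, 0.987, -0.0, -0.0]
force: [-0.6, 0.2, 0.1]
finger_gap: -0.002
gripper_force: 0.0
```

Run:
```python
from h import *; import cv2
cv2.imwrite("pics/w1.png",cams.snapshot("wrist")[:,:,::-1])
```

```text
(no output)
```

View pics/w1.png

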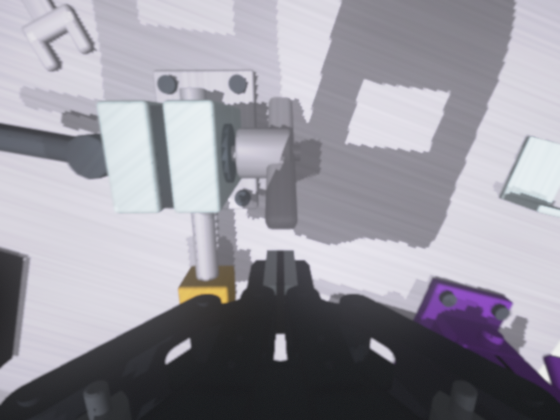

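The fingertip (col 281) lines up with the upper wing (col 282), so I can push along the clamp's -x.

move_arm([
  {"dx": -0.3, "dy": -0.1, "dz": 0, "rx": 0, "ry": 0, "rz": 0},
  {"dx": -0.3, "dy": -0.1, "dz": 0, "rx": 0, "ry": 0, "rz": 0},
  {"dx": -0.3, "dy": -0.1, "dz": 0, "rx": 0, "ry": 0, "rz": 0},
  {"dx": -0.3, "dy": -0.1, "dz": 0, "rx": 0, "ry": 0, "rz": 0},
  {"dx": -0.3, "dy": -0.1, "dz": 0, "rx": 0, "ry": 0, "rz": 0},
  {"dx": -0.3, "dy": -0.1, "dz": 0, "rx": 0, "ry": 0, "rz": 0},
  {"dx": -0.3, "dy": -0.1, "dz": 0, "rx": 0, "ry": 0, "rz": 0},
  {"dx": 0, "dy": 0, "dz": 0, "rx": 0, "ry": 0, "rz": 0},
  {"dx": 0, "dy": 0, "dz": 0, "rx": 0, "ry": 0, "rz": 0},
  {"dx": 0, "dy": 0, "dz": 0, "rx": 0, "ry": 0, "rz": 0},
])

```text
t: 3.9
tcp_pos: [0.5349, 0.2263, 0.1004]
tool_rot: [-0.162, 0.987, -0.0, 0.001]
force: [4.1, -0.1, 5.4]
finger_gap: -0.003
gripper_force: 3.0
```

move_arm([
  {"dx": -0.1, "dy": -0.03, "dz": 0, "rx": 0, "ry": 0, "rz": 0},
  {"dx": -0.1, "dy": -0.03, "dz": 0, "rx": 0, "ry": 0, "rz": 0},
  {"dx": -0.1, "dy": -0.03, "dz": 0, "rx": 0, "ry": 0, "rz": 0},
  {"dx": -0.1, "dy": -0.03, "dz": 0, "rx": 0, "ry": 0, "rz": 0},
  {"dx": 0, "dy": 0, "dz": 0, "rx": 0, "ry": 0, "rz": 0},
  {"dx": 0, "dy": 0, "dz": 0, "rx": 0, "ry": 0, "rz": 0},
  {"dx": 0, "dy": 0, "dz": 0, "rx": 0, "ry": 0, "rz": 0},
  {"dx": 0, "dy": 0, "dz": 0, "rx": 0, "ry": 0, "rz": 0},
  {"dx": 0, "dy": 0, "dz": 0, "rx": 0, "ry": 0, "rz": 0},
  {"dx": 0, "dy": 0, "dz": 0, "rx": 0, "ry": 0, "rz": 0},
])

```text
t: 5.15
tcp_pos: [0.5322, 0.2255, 0.1014]
tool_rot: [-0.162, 0.987, 0.001, 0.01]
force: [13.5, 4.6, 0.3]
finger_gap: 0.003
gripper_force: 5.9
```

Run:
```python
from h import *; import cv2
cv2.imwrite("pics/w2.png",cams.snapshot("wrist")[:,:,::-1])
m=cams.camera_model("wrist");p=np.load("p.npy")
for n in(.7,.9,1.1,1.2,1.3):print(n,proj(m,W(p,wing(n))).round(0))
```

```text
0.7 [[276. 282.]]
0.9 [[276. 262.]]
1.1 [[276. 240.]]
1.2 [[276. 229.]]
1.3 [[276. 219.]]
```

View pics/w2.png

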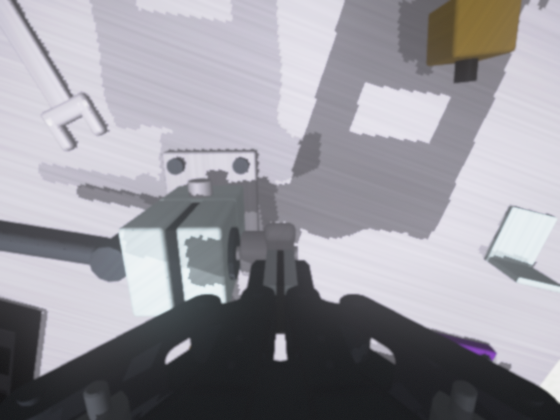

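Wing tip sits near row 228, about 1.15–1.25 rad, and the force has risen to 14 N. I'll raise the contact for a better lever arm and press a little further.

move_arm([
  {"dx": 0.2, "dy": 0.07, "dz": 0.1, "rx": 0, "ry": 0, "rz": 0},
  {"dx": 0, "dy": 0, "dz": 0.15, "rx": 0, "ry": 0, "rz": 0},
  {"dx": -0.1, "dy": -0.03, "dz": 0, "rx": 0, "ry": 0, "rz": 0},
  {"dx": -0.1, "dy": -0.03, "dz": 0, "rx": 0, "ry": 0, "rz": 0},
  {"dx": -0.1, "dy": -0.03, "dz": 0, "rx": 0, "ry": 0, "rz": 0},
  {"dx": -0.1, "dy": -0.03, "dz": 0, "rx": 0, "ry": 0, "rz": 0},
  {"dx": -0.1, "dy": -0.03, "dz": 0, "rx": 0, "ry": 0, "rz": 0},
  {"dx": 0, "dy": 0, "dz": 0, "rx": 0, "ry": 0, "rz": 0},
  {"dx": 0, "dy": 0, "dz": 0, "rx": 0, "ry": 0, "rz": 0},
  {"dx": 0, "dy": 0, "dz": 0, "rx": 0, "ry": 0, "rz": 0},
])

```text
t: 6.45
tcp_pos: [0.5267, 0.2242, 0.1085]
tool_rot: [-0.162, 0.987, 0.001, 0.012]
force: [16.8, 6.4, 1.6]
finger_gap: -0.001
gripper_force: 7.2
```

move_arm([
  {"dx": 0.72, "dy": 0.25, "dz": 0, "rx": 0, "ry": 0, "rz": 0},
  {"dx": 0, "dy": 0, "dz": 1, "rx": 0, "ry": 0, "rz": 0},
  {"dx": 0, "dy": 0, "dz": 1, "rx": 0, "ry": 0, "rz": 0},
  {"dx": 0, "dy": 0, "dz": 1, "rx": 0, "ry": 0, "rz": 0},
  {"dx": 0.45, "dy": -1, "dz": 0.5, "rx": 0, "ry": 0, "rz": 0},
  {"dx": 0.45, "dy": -1, "dz": 0, "rx": 0, "ry": 0, "rz": 0},
  {"dx": 0.45, "dy": -1, "dz": 0, "rx": 0, "ry": 0, "rz": 0},
  {"dx": 0.45, "dy": -1, "dz": 0, "rx": 0, "ry": 0, "rz": 0},
  {"dx": 0.45, "dy": -1, "dz": 0, "rx": 0, "ry": 0, "rz": 0},
  {"dx": 0.45, "dy": -1, "dz": 0, "rx": 0, "ry": 0, "rz": 0},
])

```text
t: 7.7
tcp_pos: [0.5982, 0.0773, 0.1913]
tool_rot: [-0.162, 0.987, 0.001, -0.004]
force: [0.0, 0.4, 0.5]
finger_gap: -0.002
gripper_force: 0.0
```

Run:
```python
from h import *; import cv2
a=cams.snapshot("side")[120:220,245:345];w=cams.snapshot("wrist")
a=cv2.copyMakeBorder(cv2.resize(a,(240,240),interpolation=cv2.INTER_CUBIC),0,180,0,0,cv2.BORDER_CONSTANT)
cv2.imwrite("pics/w3.png",np.hstack([w,a])[:,:,::-1])
p=np.load("p.npy")
for c in("wrist","side"):
  for n in(.9,1.1,1.3):print(c,n,proj(cams.camera_model(c),W(p,[wing(n),lever(p[3])])).round(0).tolist())
```

```text
wrist 0.9 [[515.0, 181.0], [260.0, 170.0]]
wrist 1.1 [[514.0, 168.0], [260.0, 170.0]]
wrist 1.3 [[512.0, 156.0], [260.0, 170.0]]
side 0.9 [[267.0, 158.0], [321.0, 191.0]]
side 1.1 [[265.0, 160.0], [321.0, 191.0]]
side 1.3 [[264.0, 163.0], [321.0, 191.0]]
```

View pics/w3.png

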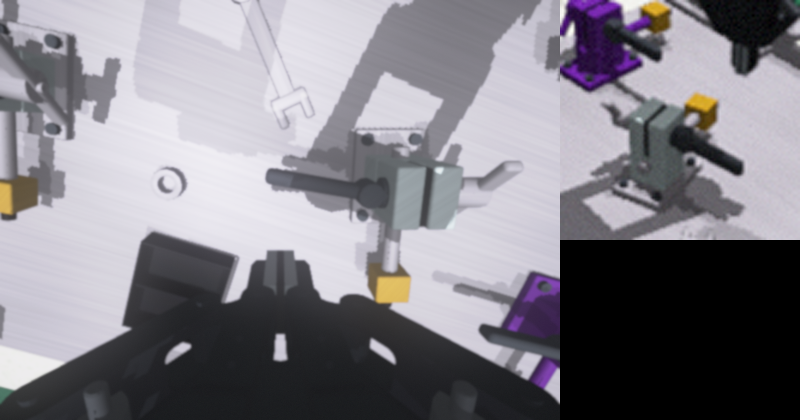

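Both views put the wing at its stop (about 1.3 rad), with the lever still open. Now I compute the lever arc.

Run:
```python
from h import *
p=np.load("p.npy")
def c(a,o):
    s,k=np.sin(a),np.cos(a); d=6+11*k+14.5*s-o
    return W(p,[-62*s+d*k,-39-62*k-d*s,76])[0]
prev=np.array([.5982,.0773])
for a,o in zip(np.r_[np.linspace(.155,1.57,14),1.57,1.57],np.r_[np.linspace(0,6,14),9,12]):
    q=c(a,o)[:2]; print(round(a,2),q.round(4),((q-prev)/.025).round(2)); prev=q
```

```text
0.16 [0.5905 0.0788] [-0.31  0.06]
0.26 [0.5849 0.076 ] [-0.22 -0.11]
0.37 [0.5788 0.0737] [-0.24 -0.09]
0.48 [0.5723 0.0721] [-0.26 -0.07]
0.59 [0.5655 0.0711] [-0.27 -0.04]
0.7 [0.5585 0.071 ] [-0.28 -0.01]
0.81 [0.5513 0.0717] [-0.29  0.03]
0.92 [0.544  0.0733] [-0.29  0.07]
1.03 [0.5368 0.0759] [-0.29  0.1 ]
1.13 [0.5298 0.0795] [-0.28  0.14]
1.24 [0.5232 0.084 ] [-0.26  0.18]
1.35 [0.5171 0.0894] [-0.24  0.22]
1.46 [0.5116 0.0957] [-0.22  0.25]
1.57 [0.507  0.1028] [-0.19  0.28]
1.57 [0.506  0.1056] [-0.04  0.11]
1.57 [0.5051 0.1085] [-0.04  0.11]
```

move_arm([
  {"dx": 0, "dy": 0, "dz": -0.92, "rx": 0, "ry": 0, "rz": 0},
  {"dx": 0, "dy": 0, "dz": -0.92, "rx": 0, "ry": 0, "rz": 0},
  {"dx": 0, "dy": 0, "dz": -0.92, "rx": 0, "ry": 0, "rz": 0},
  {"dx": 0, "dy": 0, "dz": -0.92, "rx": 0, "ry": 0, "rz": 0},
  {"dx": 0, "dy": 0, "dz": -0.92, "rx": 0, "ry": 0, "rz": 0},
  {"dx": 0, "dy": 0, "dz": 0, "rx": 0, "ry": 0, "rz": 0},
  {"dx": 0, "dy": 0, "dz": 0, "rx": 0, "ry": 0, "rz": 0},
  {"dx": 0, "dy": 0, "dz": 0, "rx": 0, "ry": 0, "rz": 0},
  {"dx": 0, "dy": 0, "dz": 0, "rx": 0, "ry": 0, "rz": 0},
  {"dx": 0, "dy": 0, "dz": 0, "rx": 0, "ry": 0, "rz": 0},
])

```text
t: 9.05
tcp_pos: [0.6021, 0.0777, 0.0786]
tool_rot: [-0.162, 0.987, -0.0, 0.0]
force: [-0.1, 0.3, -0.5]
finger_gap: 0.005
gripper_force: 0.0
```

move_arm([
  {"dx": -0.46, "dy": 0.04, "dz": 0, "rx": 0, "ry": 0, "rz": 0},
  {"dx": -0.22, "dy": -0.11, "dz": 0, "rx": 0, "ry": 0, "rz": 0},
  {"dx": -0.24, "dy": -0.09, "dz": 0, "rx": 0, "ry": 0, "rz": 0},
  {"dx": -0.26, "dy": -0.07, "dz": 0, "rx": 0, "ry": 0, "rz": 0},
  {"dx": -0.27, "dy": -0.04, "dz": 0, "rx": 0, "ry": 0, "rz": 0},
  {"dx": -0.28, "dy": -0.01, "dz": 0, "rx": 0, "ry": 0, "rz": 0},
  {"dx": -0.29, "dy": 0.03, "dz": 0, "rx": 0, "ry": 0, "rz": 0},
  {"dx": -0.29, "dy": 0.07, "dz": 0, "rx": 0, "ry": 0, "rz": 0},
  {"dx": -0.29, "dy": 0.1, "dz": 0, "rx": 0, "ry": 0, "rz": 0},
  {"dx": -0.28, "dy": 0.14, "dz": 0, "rx": 0, "ry": 0, "rz": 0},
])

```text
t: 10.3
tcp_pos: [0.5354, 0.0786, 0.0798]
tool_rot: [-0.162, 0.987, -0.001, 0.006]
force: [8.2, -0.8, 1.3]
finger_gap: 0.004
gripper_force: 3.3
```

move_arm([
  {"dx": -0.26, "dy": 0.18, "dz": 0, "rx": 0, "ry": 0, "rz": 0},
  {"dx": -0.24, "dy": 0.22, "dz": 0, "rx": 0, "ry": 0, "rz": 0},
  {"dx": -0.22, "dy": 0.25, "dz": 0, "rx": 0, "ry": 0, "rz": 0},
  {"dx": -0.19, "dy": 0.28, "dz": 0, "rx": 0, "ry": 0, "rz": 0},
  {"dx": -0.04, "dy": 0.11, "dz": 0, "rx": 0, "ry": 0, "rz": 0},
  {"dx": -0.04, "dy": 0.11, "dz": 0, "rx": 0, "ry": 0, "rz": 0},
  {"dx": 0, "dy": 0, "dz": 0, "rx": 0, "ry": 0, "rz": 0},
  {"dx": 0, "dy": 0, "dz": 0, "rx": 0, "ry": 0, "rz": 0},
  {"dx": 0, "dy": 0, "dz": 0, "rx": 0, "ry": 0, "rz": 0},
  {"dx": 0, "dy": 0, "dz": 0, "rx": 0, "ry": 0, "rz": 0},
])

```text
t: 11.55
tcp_pos: [0.5118, 0.1027, 0.0799]
tool_rot: [-0.164, 0.986, -0.005, 0.006]
force: [7.7, -19.7, 1.6]
finger_gap: -0.003
gripper_force: 10.3
```

move_arm([
  {"dx": 0.2, "dy": -0.6, "dz": 0, "rx": 0, "ry": 0, "rz": 0},
  {"dx": 0.2, "dy": -0.6, "dz": 0, "rx": 0, "ry": 0, "rz": 0},
  {"dx": 0, "dy": -0.4, "dz": 0.5, "rx": 0, "ry": 0, "rz": 0},
  {"dx": 0, "dy": 0, "dz": 1, "rx": 0, "ry": 0, "rz": 0},
  {"dx": 0, "dy": 0, "dz": 1, "rx": 0, "ry": 0, "rz": 0},
  {"dx": 0, "dy": 0, "dz": 1, "rx": 0, "ry": 0, "rz": 0},
  {"dx": 0, "dy": 0, "dz": 1, "rx": 0, "ry": 0, "rz": 0},
  {"dx": 0, "dy": 0, "dz": 1, "rx": 0, "ry": 0, "rz": 0},
  {"dx": 0, "dy": 0, "dz": 0, "rx": 0, "ry": 0, "rz": 0},
  {"dx": 0, "dy": 0, "dz": 0, "rx": 0, "ry": 0, "rz": 0},
])

```text
t: 12.8
tcp_pos: [0.5141, 0.0681, 0.2151]
tool_rot: [-0.162, 0.987, 0.0, -0.001]
force: [0.8, -1.0, -0.1]
finger_gap: 0.001
gripper_force: 0.0
```

Run:
```python
from h import *; import cv2
f=lambda n,r,c,s:cv2.resize(cams.snapshot(n)[r:r+s,c:c+s],(400,400),interpolation=cv2.INTER_CUBIC)
cv2.imwrite("pics/w4.png",np.hstack([f("side",120,245,100),f("top",95,195,120)])[:,:,::-1])
p=np.load("p.npy")
for n,r,c,s in(("side",120,245,100),("top",95,195,120)):
  print(n,((proj(cams.camera_model(n),W(p,[wing(1.1),wing(1.3),lever(1.39),lever(1.57)]))-[c,r])*400/s).round(0).tolist())
```

```text
side [[81.0, 160.0], [75.0, 171.0], [161.0, 306.0], [140.0, 299.0]]
top [[90.0, 291.0], [95.0, 305.0], [295.0, 347.0], [272.0, 357.0]]
```

View pics/w4.png

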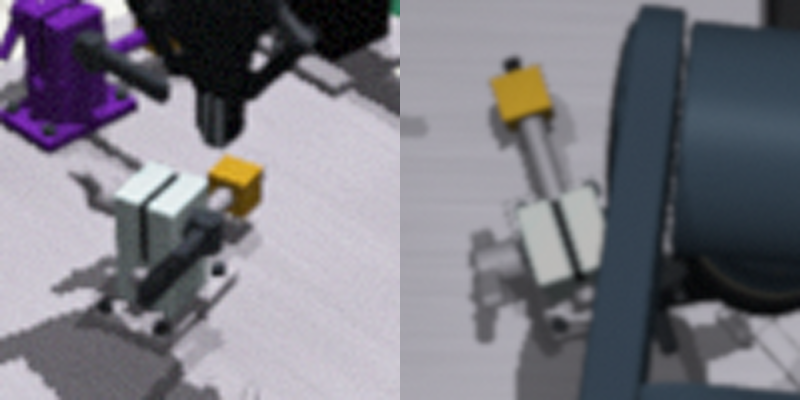

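The side view shows the lever tip at (145,298), matching fully shut (140,299), and the wing tip at (73,178), at its stop. The arm is clear of everything.

```bash
python3 -c "
from station import order; print(order.sign_off())"
```

```text
the job is handed in; nothing more can be done
None
```

I tightened the wing nut to its stop with the lever still open, swung the lever fully shut, kept clear of the other clamp, and handed the job in at about 13 s; the sign-off returned no verdict.

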